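Line up a size series of concrete cores

TASK

Set the four grey concrete cores out on the rail in order of size for the compression series, one on each steel disc: the largest on the disc beside the brass weight, then one size smaller from disc to disc, so that the smallest is on the disc beside the clean steel pull head. Stand every core upright and centred on its disc, and leave the weight and the pull head standing where they are.

Things in the scene. Friction and masses are not known exactly. Their poses are not given: they have to be found in the camera images.
- core_a: The smallest of four grey concrete cores: a plain solid upright cylinder, diameter 26 mm, height 32 mm, about 39 g; stands on the worktop (z = 0). Origin at the centre of its underside, z up along its axis.
- core_b: The second smallest of four grey concrete cores: a plain solid upright cylinder, diameter 36 mm, height 44 mm, about 103 g; stands on the worktop (z = 0). Origin at the centre of its underside, z up along its axis.
- core_c: The second largest of four grey concrete cores: a plain solid upright cylinder, diameter 46 mm, height 56 mm, about 214 g; stands on the worktop (z = 0). Origin at the centre of its underside, z up along its axis.
- core_d: The largest of four grey concrete cores: a plain solid upright cylinder, diameter 56 mm, height 68 mm, about 385 g; stands on the worktop (z = 0). Origin at the centre of its underside, z up along its axis.
- disc_1: Flat steel disc with engraved rings, diameter 62 mm, fixed on a flat grey-painted rail (80 mm wide, 390 mm long, its top 4 mm below the discs' tops and 10 mm above the worktop); at one end of the row. Four such discs stand in a straight row along the rail, 75 mm from centre to centre. Origin at the centre of the disc's top face; z up, y along the rail, x across it. Which end of the row the brass weight stands at changes from start to start.
- disc_2: Flat steel disc with engraved rings, diameter 62 mm, fixed on a flat grey-painted rail (80 mm wide, 390 mm long, its top 4 mm below the discs' tops and 10 mm above the worktop); second in the row, next to disc_1. Four such discs stand in a straight row along the rail, 75 mm from centre to centre. Origin at the centre of the disc's top face; z up, y along the rail, x across it. Which end of the row the brass weight stands at changes from start to start.
- disc_3: Flat steel disc with engraved rings, diameter 62 mm, fixed on a flat grey-painted rail (80 mm wide, 390 mm long, its top 4 mm below the discs' tops and 10 mm above the worktop); third in the row, next to disc_4. Four such discs stand in a straight row along the rail, 75 mm from centre to centre. Origin at the centre of the disc's top face; z up, y along the rail, x across it. Which end of the row the brass weight stands at changes from start to start.
- disc_4: Flat steel disc with engraved rings, diameter 62 mm, fixed on a flat grey-painted rail (80 mm wide, 390 mm long, its top 4 mm below the discs' tops and 10 mm above the worktop); at the other end of the row. Four such discs stand in a straight row along the rail, 75 mm from centre to centre. Origin at the centre of the disc's top face; z up, y along the rail, x across it. Which end of the row the brass weight stands at changes from start to start.
- weight: Brass weight with a knob, diameter 38 mm, 57 mm tall, 0.5 kg, standing loose on one end of the rail, 57.5 mm beyond the centre of the end disc (disc_1 or disc_4). It marks the end for the largest core. Origin at the centre of its underside.
- pull_head: Clean steel pull-off head: a 50 mm square plate 10 mm thick with an upright stud 20 mm thick, 42 mm tall in all, 0.23 kg, standing loose on the other end of the rail, 57.5 mm beyond the centre of the end disc there. It marks the end for the smallest core. Origin at the centre of its underside.
Not all that is in view belongs to the job. What is shaped like the core_c but orange is not meant. Leave any purple look-alike of the core_b alone.

How it is judged (in metres and radians):
At the end, for the whole second after the job is handed in: Each core stands at rest and upright (within 0.08 rad) on its own disc, its axis within 12 mm of the disc's centre, in order of size from the largest beside the weight to the smallest beside the clean pull head; the weight and the pull head stand upright within 20 mm of where they were (((horizontal distance between weight and disc_1 below 0.12 m and horizontal distance between core_a and disc_4 below 0.012 m and z of core_a in the frame of disc_4 between -0.004 and 0.005 m and horizontal distance between core_b and disc_3 below 0.012 m and z of core_b in the frame of disc_3 between -0.004 and 0.005 m and horizontal distance between core_c and disc_2 below 0.012 m and z of core_c in the frame of disc_2 between -0.004 and 0.005 m and horizontal distance between core_d and disc_1 below 0.012 m and z of core_d in the frame of disc_1 between -0.004 and 0.005 m) or (horizontal distance between weight and disc_4 below 0.12 m and horizontal distance between core_a and disc_1 below 0.012 m and z of core_a in the frame of disc_1 between -0.004 and 0.005 m and horizontal distance between core_b and disc_2 below 0.012 m and z of core_b in the frame of disc_2 between -0.004 and 0.005 m and horizontal distance between core_c and disc_3 below 0.012 m and z of core_c in the frame of disc_3 between -0.004 and 0.005 m and horizontal distance between core_d and disc_4 below 0.012 m and z of core_d in the frame of disc_4 between -0.004 and 0.005 m)) and angle between each of core_a, core_b, core_c, core_d's own z axis and vertical below 0.08 rad and linear speed of each of core_a, core_b, core_c, core_d below 0.02 m/s and angle between each of weight, pull_head's own z axis and vertical below 0.1 rad and distance of each of weight, pull_head from where it was at the start of the episode below 0.02 m); the robot touches nothing.
It fails at once if the weight or the clean pull head is pushed away or knocked over (distance of any of weight, pull_head from where it was at the start of the episode above 0.03 m).
It also fails if it takes over 106 s, if anything falls off the work surface, if the arm or the gripper's body presses on something with over 40 N, if the wrist force passes 120 N, or if a joint passes its speed limit or range.

ROBOT

A 6-joint arm with a two-finger parallel gripper is mounted at the origin on a cart in front of the work surface, level with it; the furniture and walls round the work are solid. World frame = base frame: x ahead of the robot, y to its left, z up, the work surface at z = 0. Lengths are in m, angles in degrees, forces in N, time in s.
With the tool pointing down it reaches from about 0.25 to 0.725 m from the base axis. Payload 9.7 kg.
Tool frame: the origin (TCP) lies at the centre of the arm's flange, where the gripper is bolted on; the fingertips stand 173 mm ahead of it and the grasp point (between the pads) lies 155 mm ahead of it; z points along the fingers, y is the line along which they close (so a half turn about z gives the same grasp; the last joint's range is limited). The gripper opens to 85 mm and grips with 20 to 120 N. Pads are 22 mm wide; open, the fingers measure 114 mm over their backs; the gripper's body (76 mm by 85 mm) begins 54 mm behind the grasp point. The pads swing forward as they close: fully open they stand 13 mm farther back than shut.
Start: joints at [-65.203, 4.979, 10.078, 95.1, 0, 90], TCP at [0.231, -0.499, 0.405] pointing down, gripper open.
Joint ranges: [-179.16, 179.16], [-48.56, 103.87], [-65.8, 70.77], [-126.05, 130.52], [-82.76, 87.17], [-180, 180]. Speed limits (degrees/s): [127.2, 127.2, 147.25, 180, 180, 180].

INTERFACE

Orientations are given as [roll, pitch, yaw] about the fixed x, y, z axes, in that order (R = Rz(yaw) Ry(pitch) Rx(roll)).
In Python, from workcell import monitor, camera, get_calibration, bot gives the robot as it stands.
- The arm moves only by the tool carry_out, never from a script. Its argument "targets" is text: rows parted by semicolons, each of 7 numbers parted by spaces: the shift along the tool's x, y, z in units of 0.04 m (1.0 is 0.04 m), then the turn, a rotation vector about the tool's x, y, z in units of 0.1 rad (1.0 is 0.1 rad), then the opening, from -1 (shut) to 1 (fully open), so that 0 is half open. A call has exactly 8 rows; each row shifts and turns the commanded pose from where the row before left it, along the tool's axes as they then stand; what a row does not reach is not made up. A row lasts 1/12 s, in which the tool goes at most 41.7 mm and 7.16 degrees, less where a joint would pass 70% of its speed; a pose out of reach is approached as far as the arm can. A call with a number of a shift or a turn outside -1 to 1 is refused whole. A call with a gripper value outside its range is refused whole. The fingers move at their own pace and stop on an object; "newtons" is the grip in N (left out, the last holds). Time passes only in rows, so rows that do not move let the fingers close, or fill a call up. It gives the time, the measured TCP pose, the force, the opening and the grip force at its end, in the units of the state.
- monitor.get_obs(): the state, without advancing time (a new reading comes with each control period).
- camera(name): name is "side" or "top"; returns the picture (480x640x3 uint8, red, green, blue); there is no depth.
- get_calibration(name): a dict with "fx", "fy", "cx", "cy" (pixels), "view" (4x4, takes a point from world to camera coordinates). Camera axes: x right, y down, z forward; pixel columns grow to the right and rows downward; lengths in m; the calibration is good to about 2 mm. A picture is of the moment at which its call begins. get_calibration takes no time and is no camera call.
- bot.job_done(): hands the job in; it is judged then, once.
The state is a dict: "time": time; "q": joint angles; "qd": joint speeds; "joint_efforts": joint torques, N m; "ee_pos": TCP position; "tcp_rot": TCP orientation; "wrist_force": force on the tool from outside, world axes, zero at the start; "torque": the same for the moment, N m; "opening": finger opening in m; "grasp_force": force on a finger pad.
Only numpy, scipy, OpenCV 4.12 (cv2) and the standard library are available. Lean on these libraries where they do the work, as an engineer would, in place of code of your own. Each camera call takes 0.05 s, during which the arm holds its last target. There are 200 camera calls.

## Working session

There is one attempt and no reset: what is moved stays moved. The work goes in short steps, Python scripts to look and compute and a tool call to move; the robot and the scene stay as the last step left them, time stands still between calls to the robot, and variables do not carry over. Pictures are saved under pics/ and viewed, at most 14 in all, crops included, and the job is handed in when it is done.

Besides the shell and the picture viewer there is one more tool, called after "Request:" as name(argument=value, ...) on one line, values as JSON. carry_out: Moves the arm, as the interface text tells. Shifts and turns lie within -1 to 1; 1 stands for 0.04 m of shift or 0.1 rad of turn. Its arguments: {"type":"object","properties":{"targets":{"type":"string"},"newtons":{"type":"number"}},"required":["targets"]}

```bash
ls; mkdir -p pics; python3 - <<'E'
from workcell import monitor, camera, get_calibration
import cv2
print(monitor.get_obs())
for n in("side","top"):
    cv2.imwrite(f"pics/{n}0.png",camera(n)[:,:,::-1]); print(n,get_calibration(n))
E
```

```text
pics
{'time': 0.0, 'q': array([-6.52051513e+01,  5.01059669e+00,  1.00352734e+01,  9.51007818e+01,
        2.96711718e-03,  9.00018764e+01]), 'qd': array([-0.13689583, -0.14884205,  0.01127607, -0.03168862,  0.01805158,
        0.08583212]), 'joint_efforts': array([ 4.73176682e-03, -5.20389855e+01,  4.64805400e+01,  1.60561327e-02,
        2.54300585e-04, -3.65656331e-05]), 'ee_pos': array([ 0.23065736, -0.49929239,  0.4039951 ]), 'tcp_rot': array([-1.79923895e+02, -2.96462216e-03,  2.47929683e+01]), 'wrist_force': array([-0.07217278,  0.38982007,  0.37694424]), 'torque': array([-0.03288211, -0.03746101,  0.00519092]), 'grasp_force': 0.0, 'opening': 0.08550473241702396}
side {'fx': 497.89614021052734, 'fy': 497.89614021052734, 'cx': 311.3010611765354, 'cy': 243.48522550054864, 'view': array([[ 0.78215222, -0.62302546, -0.00878545, -0.48900154],
       [-0.24786941, -0.29817962, -0.92176443,  0.15226068],
       [ 0.57166306,  0.72313774, -0.3876508 ,  1.4204736 ],
       [ 0.        ,  0.        ,  0.        ,  1.        ]])}
top {'fx': 622.2604760265766, 'fy': 622.2604760265766, 'cx': 315.6036837627168, 'cy': 243.7854940542093, 'view': array([[ 1.31330477e-03, -9.99997289e-01,  1.92287223e-03,
        -9.19854884e-02],
       [-9.95361109e-01, -1.49219281e-03, -9.61979054e-02,
         5.34074164e-01],
       [ 9.62005139e-02, -1.78761507e-03, -9.95360370e-01,
         1.49006248e+00],
       [ 0.00000000e+00,  0.00000000e+00,  0.00000000e+00,
         1.00000000e+00]])}
```

View pics/top0.png

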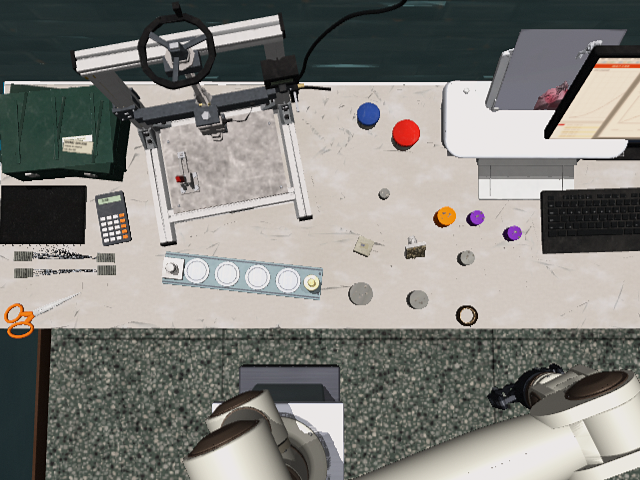

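View pics/side0.png

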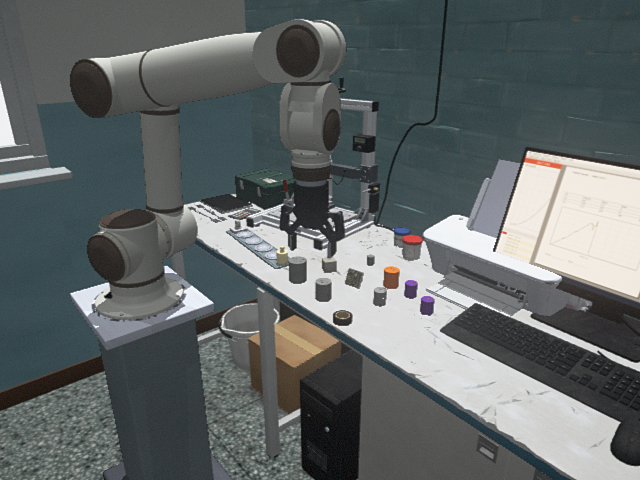

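Top view: grey core candidates are at (360,293), (418,299), (466,258) and (384,194). Look-alikes to leave alone are orange (445,216), purple (476,218) and (513,233), the grey blocks (363,244) and (415,247), and the ring (467,315). On the rail, the pull head is at (173,267) and the brass weight at (312,283), so the largest core goes on the disc at (288,280).

```bash
cat > h.py <<'E'
import numpy as np, cv2
from workcell import monitor, camera, get_calibration
def ray(n,u,v,z):
    c=get_calibration(n); V=c["view"]; R,t=V[:3,:3],V[:3,3]
    o=-R.T@t; d=R.T@np.array([(u-c["cx"])/c["fx"],(v-c["cy"])/c["fy"],1])
    return o+d*(z-o[2])/d[2]
def proj(n,p):
    c=get_calibration(n); q=c["view"][:3,:3]@np.array(p)+c["view"][:3,3]
    return np.array([c["fx"]*q[0]/q[2]+c["cx"],c["fy"]*q[1]/q[2]+c["cy"]])
E
python3 - <<'E'
from h import *
im=cv2.imread("pics/top0.png"); 
c=im[180:320,155:495]; cv2.imwrite("pics/crop0.png",cv2.resize(c,None,fx=2.35,fy=2.35,interpolation=cv2.INTER_CUBIC))
hsv=cv2.cvtColor(im,cv2.COLOR_BGR2HSV)
for n,(u,v),h,d in (("d",(360,293),.068,56),("c",(418,299),.056,46),("b",(466,258),.044,36),("a",(384,194),.032,26)):
    print(n,im[v,u],im[v-4,u])
    m=((hsv[...,1]<45)&(hsv[...,2]<175)).astype(np.uint8); w=np.zeros_like(m); cv2.circle(w,(u,v),22,1,-1)
    k,l,s,_=cv2.connectedComponentsWithStats(m*w); i=1+s[1:,4].argmax()
    x,y,W,H,A=s[i]; print(s[i], "mid",ray("top",x+(W-1)/2,y+(H-1)/2,h/2).round(4))
for p in((197,271),(227,274),(257,277),(288,280)): print(im[p[1],p[0]],ray("top",*p,.014).round(4))
print(ray("top",173,267,.02),ray("top",312,283,.05))
E
```

```text
d [138 144 146] [136 141 145]
[348 282  25  23 460] mid [ 0.4147 -0.1981  0.034 ]
c [141 147 152] [144 152 155]
[406 290  23  19 345] mid [ 0.4005 -0.336   0.028 ]
b [125 134 139] [146 153 155]
[456 250  19  16 217] mid [ 0.5015 -0.4556  0.022 ]
a [138 143 146] [140 145 151]
[378 188  12  12 101] mid [ 0.6603 -0.2589  0.016 ]
[232 229 229] [0.4681 0.1985 0.014 ]
[231 230 230] [0.4609 0.1251 0.014 ]
[232 230 231] [0.4536 0.0518 0.014 ]
[231 229 229] [ 0.4464 -0.024   0.014 ]
[0.47743986 0.25601767 0.02      ] [ 0.43798832 -0.08272834  0.05      ]
```

View pics/crop0.png

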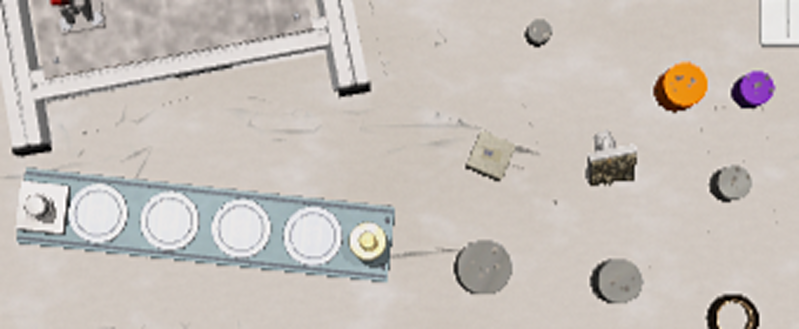

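```bash
python3 - <<'E'
from h import *
im=cv2.imread("pics/top0.png"); P=[]
for u,v in((197,271),(227,274),(257,277),(288,280)):
    w=np.zeros(im.shape[:2],np.uint8); cv2.circle(w,(u,v),15,1,-1)
    m=(cv2.cvtColor(im,cv2.COLOR_BGR2GRAY)>190).astype(np.uint8)*w
    cs=max(cv2.findContours(m,0,2)[0],key=cv2.contourArea); (x,y),r=cv2.minEnclosingCircle(cs)
    P.append(ray("top",x,y,.014)); print((x,y,r),P[-1].round(4))
P=np.array(P); c=P.mean(0); d=(P[3]-P[0])/np.linalg.norm(P[3]-P[0]); print(d, np.diff(P,axis=0))
for k in(-1.5,-.5,.5,1.5): print((c+k*.075*d).round(4))
E
```

```text
(195.9375, 270.0625, 12.445292472839355) [0.4704 0.2012 0.014 ]
(226.20474243164062, 273.4972229003906, 12.625611305236816) [0.4621 0.1271 0.014 ]
(257.2281494140625, 276.8980712890625, 12.819408416748047) [0.4539 0.0512 0.014 ]
(287.5, 280.25, 12.582329750061035) [ 0.4458 -0.0228  0.014 ]
[-0.10905117 -0.99403614  0.        ] [[-0.00829179 -0.07409021  0.        ]
 [-0.00819927 -0.07587095  0.        ]
 [-0.00807547 -0.07397059  0.        ]]
[0.4703 0.201  0.014 ]
[0.4621 0.1264 0.014 ]
[0.454  0.0519 0.014 ]
[ 0.4458 -0.0227  0.014 ]
```

Request:
carry_out(targets="0 0 0.1 0 0 -1 0.8;0 0 0.1 0 0 -1 0.8;0 0 0.1 0 0 -1 0.8;0 0 0.1 0 0 -1 0.8;0 0 0.1 0 0 -1 0.8;0 0 0.1 0 0 -1 0.8;0 0 0.1 0 0 -1 0.8;0 0 0.1 0 0 -1 0.8", newtons=40)

```text
time: 0.77
ee_pos: [0.2307, -0.4992, 0.3721]
tcp_rot: [-180.0, -0.0, 70.9]
wrist_force: [-0.3, -0.4, 0.3]
opening: 0.0767
grasp_force: 0.0
```

Request:
carry_out(targets="0 0 0 0 0 -0.75 0.8;0 0 0 0 0 -0.75 0.8;0 0 0 0 0 -0.75 0.8;0.9 0.42 0 0 0 0 0.8;0.9 0.42 0 0 0 0 0.8;0.9 0.42 0 0 0 0 0.8;0.9 0.42 0 0 0 0 0.8;0.9 0.42 0 0 0 0 0.8")

```text
time: 1.43
ee_pos: [0.3348, -0.3283, 0.3724]
tcp_rot: [-180.0, -0.0, 83.5]
wrist_force: [0.0, -0.9, -0.6]
opening: 0.0769
grasp_force: 0.0
```

Request:
carry_out(targets="0.87 0.415 0 0 0 0 0.8;0.87 0.415 0 0 0 0 0.8;0.87 0.415 0 0 0 0 0.8;0.87 0.415 0 0 0 0 0.8;0 0 0.5 0 0 0 0.8;0 0 0.5 0 0 0 0.8;0 0 0.2 0 0 0 0.8;0 0 0 0 0 0 0.8")

```text
time: 2.1
ee_pos: [0.4157, -0.1988, 0.3226]
tcp_rot: [-179.8, -0.1, 83.5]
wrist_force: [-0.6, -0.6, 0.5]
opening: 0.0768
grasp_force: 0.0
```

```bash
python3 - <<'E'
from h import *
o=monitor.get_obs(); print(o["ee_pos"],o["tcp_rot"])
s=camera("side"); t=camera("top")
a=s[180:330,220:440][:,:,::-1]; b=t[200:340,300:500][:,:,::-1]
A=cv2.resize(a,None,fx=2.5,fy=2.5); B=cv2.resize(b,None,fx=1.2,fy=1.2)
cv2.imwrite("pics/s1.png",A)
E
```

```text
[ 0.41566282 -0.19877328  0.32261713] [-1.79799778e+02 -6.86418612e-02  8.35393462e+01]
```

View pics/s1.png

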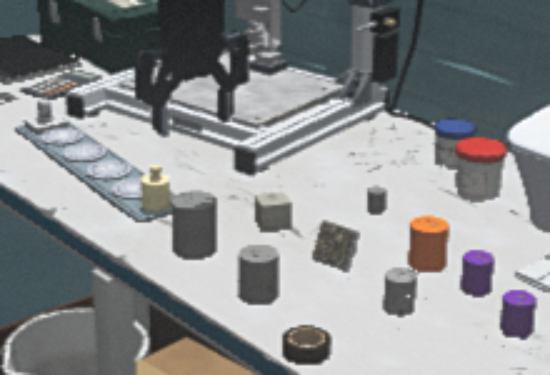

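Side close view: core_d mid at about (298,270), core_c (323,290), core_b (380,297), core_a (370,260). The gripper hangs over core_d and the fingers are clear. I'll check these pixels against the estimates from the top view.

```bash
python3 - <<'E'
from h import *
im=camera("side")
hsv=cv2.cvtColor(im,cv2.COLOR_RGB2HSV); m=((hsv[...,1]<50)&(hsv[...,2]<170)).astype(np.uint8)
for n,p,h in(("d",(.4147,-.1981),.068),("c",(.4005,-.336),.056),("b",(.5015,-.4556),.044),("a",(.6603,-.2589),.032)):
    q=proj("side",[*p,h/2]); w=np.zeros_like(m); cv2.circle(w,tuple(int(x) for x in q),int(h*360)+3,1,-1)
    k,l,s,_=cv2.connectedComponentsWithStats(m*w); x,y,W,H,A=s[1+s[1:,4].argmax()]
    print(n,q.round(1),(x+(W-1)/2,y+(H-1)/2),W,H)
E
```

```text
d [297.5 269.1] (np.float64(288.5), np.float64(268.0)) 36 31
c [323.2 288.9] (np.float64(323.0), np.float64(289.5)) 17 24
b [379.3 295.7] (np.float64(379.5), np.float64(296.5)) 14 20
a [369.8 259.3] (np.float64(370.5), np.float64(260.0)) 8 11
```

Request:
carry_out(targets="0 0 0.8 0 0 0 0.8;0 0 0.8 0 0 0 0.8;0 0 0.8 0 0 0 0.8;0 0 0.5 0 0 0 0.8;0 0 0.25 0 0 0 0.8;0 0 0 0 0 0 0;0 0 0 0 0 0 -0.2;0 0 0 0 0 0 -0.2")

```text
time: 2.92
ee_pos: [0.4166, -0.1995, 0.2005]
tcp_rot: [179.9, 0.0, 83.5]
wrist_force: [0.3, -1.0, -2.8]
opening: 0.0554
grasp_force: 42.8
```

Request:
carry_out(targets="0 0 0 0 0 0 -0.2;0 0 0 0 0 0 -0.2;0 0 0 0 0 0 -0.2;0 0 0 0 0 0 -0.2;0 0 -0.2 0 0 0 -0.2;0 0 -0.4 0 0 0 -0.2;0 0 -0.4 0 0 0 -0.2;0 0 0 0 0 0 -0.2")

```text
time: 3.58
ee_pos: [0.4167, -0.1993, 0.2417]
tcp_rot: [179.8, 0.1, 83.5]
wrist_force: [1.0, -0.5, -3.3]
opening: 0.0554
grasp_force: 43.2
```

Request:
carry_out(targets="0 0 -0.7 0 0 0 -0.2;0 0 -0.7 0 0 0 -0.2;0.6 0.03 0 0 0 0 -0.2;0.8 0.04 0 0 0 0 -0.2;0.8 0.04 0 0 0 0 -0.2;0.8 0.04 0 0 0 0 -0.2;0.8 0.04 0 0 0 0 -0.2;0.64 0.03 0 0 0 0 -0.2")

```text
time: 4.25
ee_pos: [0.4448, -0.0217, 0.294]
tcp_rot: [-180.0, -0.0, 83.6]
wrist_force: [1.1, -0.3, -2.6]
opening: 0.0551
grasp_force: 44.4
```

Request:
carry_out(targets="0 0 0 0 0 0 -0.2;0 0 0.5 0 0 0 -0.2;0 0 0.5 0 0 0 -0.2;0 0 0.4 0 0 0 -0.2;0 0 0.3 0 0 0 -0.2;0 0 0 0 0 0 -0.2;0 0 0 0 0 0 -0.2;0 0 0 0 0 0 -0.2")

```text
time: 4.92
ee_pos: [0.4452, -0.0238, 0.2275]
tcp_rot: [179.9, -0.0, 83.5]
wrist_force: [0.1, -0.5, -2.4]
opening: 0.0553
grasp_force: 44.3
```

```bash
python3 - <<'E'
from h import *
s=camera("side"); cv2.imwrite("pics/s2.png",cv2.resize(s[200:290,215:345,::-1],None,fx=5,fy=5,interpolation=cv2.INTER_CUBIC))
for n,p in(("disc",(.4458,-.0227,.014)),("core bottom now",(.4458,-.0227,.027))):
    print(n,(proj("side",p)-[215,200])*5)
E
```

```text
disc [291.35019352 271.06240755]
core bottom now [290.59638662 253.12969026]
```

View pics/s2.png

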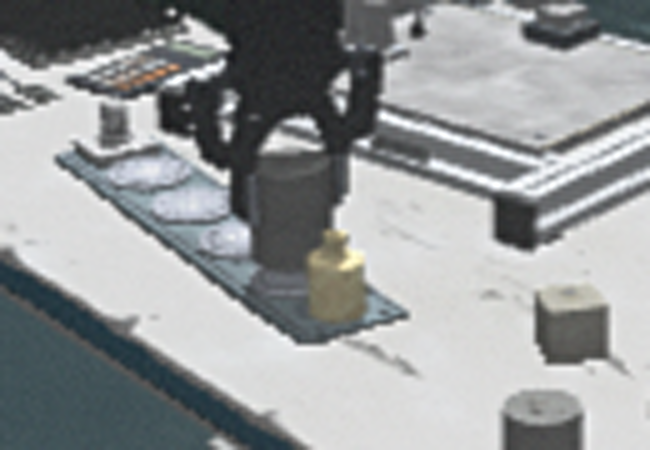

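Crop: core_d hangs at column 291, right above its disc (projected centre (291,271)), and clears the weight. Lowering.

Request:
carry_out(targets="0 0 0.08 0 0 0 -0.2;0 0 0.08 0 0 0 -0.2;0 0 0.06 0 0 0 -0.2;0 0 0.04 0 0 0 -0.2;0 0 0.03 0 0 0 -0.2;0 0 0 0 0 0 -0.2;0 0 0 0 0 0 -0.2;0 0 0 0 0 0 -0.2")

```text
time: 5.63
ee_pos: [0.4449, -0.0236, 0.2152]
tcp_rot: [180.0, -0.0, 83.5]
wrist_force: [0.6, 0.4, -2.9]
opening: 0.0553
grasp_force: 44.3
```

Request:
carry_out(targets="0 0 0.03 0 0 0 -0.2;0 0 0.02 0 0 0 -0.2;0 0 0 0 0 0 -0.2;0 0 0 0 0 0 -0.2;0 0 0 0 0 0 -0.2;0 0 0 0 0 0 -0.2;0 0 0 0 0 0 -0.2;0 0 0 0 0 0 -0.2")

```text
time: 6.3
ee_pos: [0.445, -0.0236, 0.214]
tcp_rot: [179.9, -0.0, 83.5]
wrist_force: [-2.6, -0.0, 4.7]
opening: 0.055
grasp_force: 45.2
```

Request:
carry_out(targets="0 0 0 0 0 0 0.7;0 0 0 0 0 0 0.7;0 0 0 0 0 0 0.7;0 0 0 0 0 0 0.7;0 0 -0.5 0 0 0 0.7;0 0 -0.8 0 0 0 0.7;0 0 -0.9 0 0 0 0.7;0 0 -0.4 0 0 0 0.7")

```text
time: 6.97
ee_pos: [0.4452, -0.0236, 0.3211]
tcp_rot: [179.8, -0.0, 83.5]
wrist_force: [0.5, 0.0, 0.8]
opening: 0.0721
grasp_force: 0.0
```

Request:
carry_out(targets="-0.87 -0.025 0 0 0 0 0.7;-0.88 -0.025 0 0 0 0 0.7;-0.88 -0.025 0 0 0 0 0.7;-0.88 -0.025 0 0 0 0 0.7;-0.88 -0.025 0 0 0 0 0.7;-0.88 -0.025 0 0 0 0 0.7;-0.88 -0.025 0 0 0 0 0.7;-0.87 -0.025 0 0 0 0 0.7")

```text
time: 7.63
ee_pos: [0.4046, -0.3035, 0.3171]
tcp_rot: [180.0, 0.0, 83.5]
wrist_force: [1.1, 0.3, -0.4]
opening: 0.0728
grasp_force: 0.0
```

Request:
carry_out(targets="-0.87 -0.03 0 0 0 0 0.7;0 0 0 0 0 0 0.7;0 0 0.5 0 0 0 0.7;0 0 0.5 0 0 0 0.7;0 0 0.5 0 0 0 0.7;0 0 0 0 0 0 0.7;0 0 0 0 0 0 0.7;0 0 0 0 0 0 0.7")

```text
time: 8.3
ee_pos: [0.4004, -0.3361, 0.2582]
tcp_rot: [180.0, 0.0, 83.5]
wrist_force: [0.5, 0.2, -0.4]
opening: 0.0725
grasp_force: 0.0
```

Request:
carry_out(targets="0 0 0.5 0 0 0 0.7;0 0 0.5 0 0 0 0.7;0 0 0.4 0 0 0 0.7;0 0 0.28 0 0 0 0.7;0 0 0 0 0 0 0.7;0 0 0 0 0 0 -0.4;0 0 0 0 0 0 -0.4;0 0 0 0 0 0 -0.4")

```text
time: 8.97
ee_pos: [0.4006, -0.3365, 0.1917]
tcp_rot: [179.9, 0.1, 83.5]
wrist_force: [-0.5, -0.5, 7.3]
opening: 0.0455
grasp_force: 41.3
```

Request:
carry_out(targets="0 0 0 0 0 0 -0.4;0 0 0 0 0 0 -0.4;0 0 0 0 0 0 -0.4;0 0 0 0 0 0 -0.4;0 0 0 0 0 0 -0.4;0 0 -0.2 0 0 0 -0.4;0 0 -0.3 0 0 0 -0.4;0 0 0 0 0 0 -0.4")

```text
time: 9.63
ee_pos: [0.4007, -0.3366, 0.2129]
tcp_rot: [179.8, 0.1, 83.5]
wrist_force: [0.2, -1.6, -1.8]
opening: 0.0449
grasp_force: 41.3
```

Request:
carry_out(targets="0 0 -0.8 0 0 0 -0.4;0 0 -0.9 0 0 0 -0.4;0 0 -0.8 0 0 0 -0.4;0.7 0.02 0 0 0 0 -0.4;0.9 0.02 0 0 0 0 -0.4;0.9 0.02 0 0 0 0 -0.4;0.9 0.02 0 0 0 0 -0.4;0.9 0.02 0 0 0 0 -0.4")

```text
time: 10.3
ee_pos: [0.4233, -0.1643, 0.3104]
tcp_rot: [179.9, 0.0, 83.5]
wrist_force: [0.9, 0.0, -1.5]
opening: 0.0451
grasp_force: 42.1
```

Request:
carry_out(targets="0.9 0.02 0 0 0 0 -0.4;0.9 0.02 0 0 0 0 -0.4;0.9 0.02 0 0 0 0 -0.4;0.9 0.02 0 0 0 0 -0.4;0.9 0.02 0 0 0 0 -0.4;0.7 0.02 0 0 0 0 -0.4;0.3 0 0 0 0 0 -0.4;0 0 0 0 0 0 -0.4")

```text
time: 10.97
ee_pos: [0.4532, 0.0546, 0.3102]
tcp_rot: [180.0, -0.0, 83.7]
wrist_force: [-0.0, -0.9, -2.1]
opening: 0.0452
grasp_force: 42.1
```

Request:
carry_out(targets="0 0 0.5 0 0 0 -0.4;0 0 0.6 0 0 0 -0.4;0 0 0.6 0 0 0 -0.4;0 0 0.5 0 0 0 -0.4;0 0 0.2 0 0 0 -0.4;0 0 0 0 0 0 -0.4;0 0 0 0 0 0 -0.4;0 0 0 0 0 0 -0.4")

```text
time: 11.63
ee_pos: [0.4536, 0.0521, 0.2155]
tcp_rot: [179.9, -0.0, 83.5]
wrist_force: [0.2, -0.5, -2.0]
opening: 0.0447
grasp_force: 42.1
```

Request:
carry_out(targets="0 0 0.07 0 0 0 -0.4;0 0 0.07 0 0 0 -0.4;0 0 0.05 0 0 0 -0.4;0 0 0.03 0 0 0 -0.4;0 0 0.03 0 0 0 -0.4;0 0 0 0 0 0 -0.4;0 0 0 0 0 0 -0.4;0 0 0 0 0 0 -0.4")

```text
time: 12.3
ee_pos: [0.4531, 0.0524, 0.2056]
tcp_rot: [179.9, -0.0, 83.5]
wrist_force: [-7.5, -1.3, 14.2]
opening: 0.0451
grasp_force: 43.7
```

Request:
carry_out(targets="0 0 -0.02 0 0 0 0.4;0 0 0 0 0 0 0.4;0 0 0 0 0 0 0.4;0 0 0 0 0 0 0.4;0 0 -0.5 0 0 0 0.4;0 0 -0.8 0 0 0 0.4;0 0 -0.9 0 0 0 0.4;0 0 -0.5 0 0 0 0.4")

```text
time: 12.97
ee_pos: [0.4533, 0.0524, 0.316]
tcp_rot: [179.8, -0.0, 83.5]
wrist_force: [-0.2, 0.1, 0.0]
opening: 0.0599
grasp_force: 0.0
```

Request:
carry_out(targets="-0.87 0.19 0 0 0 0 0.4;-0.9 0.19 0 0 0 0 0.4;-0.9 0.19 0 0 0 0 0.4;-0.9 0.19 0 0 0 0 0.4;-0.9 0.19 0 0 0 0 0.4;-0.9 0.19 0 0 0 0 0.4;-0.9 0.19 0 0 0 0 0.4;-0.9 0.19 0 0 0 0 0.4")

```text
time: 13.63
ee_pos: [0.481, -0.2414, 0.3125]
tcp_rot: [180.0, -0.0, 83.5]
wrist_force: [1.0, 0.1, 0.4]
opening: 0.0594
grasp_force: 0.0
```

Request:
carry_out(targets="-0.9 0.19 0 0 0 0 0.4;-0.9 0.19 0 0 0 0 0.4;-0.9 0.19 0 0 0 0 0.4;-0.9 0.19 0 0 0 0 0.4;-0.9 0.19 0 0 0 0 0.4;-0.81 0.16 0 0 0 0 0.4;0 0 0 0 0 0 0.4;0 0 0 0 0 0 0.4")

```text
time: 14.3
ee_pos: [0.501, -0.4572, 0.3109]
tcp_rot: [-179.9, -0.1, 83.4]
wrist_force: [-0.3, 0.6, -0.3]
opening: 0.06
grasp_force: 0.0
```

```bash
python3 - <<'E'
from h import *
t=camera("top"); s=camera("side")
A=cv2.resize(t[180:330,150:520,::-1],None,fx=2.1,fy=2.1); B=cv2.resize(s[200:330,210:440,::-1],None,fx=2.1,fy=2.1)
c=np.zeros((A.shape[0]+B.shape[0],A.shape[1],3),np.uint8); c[:A.shape[0]]=A; c[A.shape[0]:,:B.shape[1]]=B
cv2.imwrite("pics/m3.png",c); print(monitor.get_obs()["ee_pos"])
E
```

```text
[ 0.50133382 -0.45518688  0.31224399]
```

View pics/m3.png

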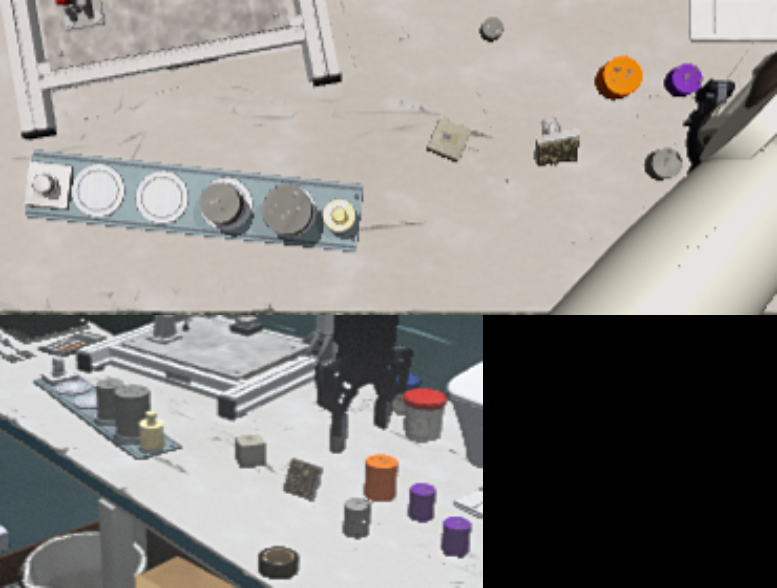

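The top crop shows core_d and core_c standing on their discs beside the weight. The gripper is over core_b (crop (664,162)), clear of purple. Next I measure how well the two are centred.

```bash
cat > m.py <<'E'
from h import *
import sys
D={"a":(.4703,.201,.032),"b":(.4621,.1264,.044),"c":(.454,.0519,.056),"d":(.4458,-.0227,.068)}
def meas(keys):
    im=camera("top"); hsv=cv2.cvtColor(im,cv2.COLOR_RGB2HSV)
    m=((hsv[...,1]<30)&(hsv[...,2]<170)&(hsv[...,2]>115)).astype(np.uint8)
    for k in keys:
        x,y,h=D[k]; q=proj("top",(x,y,.014+h)); w=np.zeros_like(m); cv2.circle(w,tuple(int(round(i)) for i in q),16,1,-1)
        mm=cv2.morphologyEx(m*w,cv2.MORPH_OPEN,np.ones((3,3),np.uint8))
        c=max(cv2.findContours(mm,0,2)[0],key=cv2.contourArea); (u,v),r=cv2.minEnclosingCircle(c)
        p=ray("top",u,v,.014+h); print(k,q.round(1),(round(u,1),round(v,1),round(r,1)),"err mm",((p[:2]-(x,y))*1e3).round(1))
meas(sys.argv[1])
E
python3 m.py cd
```

```text
c [254.8 275.8] (253.9, 275.1, 10.1) err mm [1.6 2.1]
d [286.2 279.2] (285.4, 278.1, 12.6) err mm [2.4 1.9]
```

Request:
carry_out(targets="0 0 0.5 0 0 0 0.4;0 0 0.7 0 0 0 0.4;0 0 0.7 0 0 0 0.4;0 0 0.5 0 0 0 0.4;0 0 0.2 0 0 0 0.4;0 0 0 0 0 0 0.4;0 0 0 0 0 0 0.4;0 0 0 0 0 0 0.4")

```text
time: 15.12
ee_pos: [0.5018, -0.4555, 0.211]
tcp_rot: [179.9, 0.1, 83.6]
wrist_force: [-0.6, 0.5, 0.1]
opening: 0.0596
grasp_force: 0.0
```

Request:
carry_out(targets="0 0 0.3 0 0 0 0.4;0 0 0.25 0 0 0 0.4;0 0 0.12 0 0 0 0.4;0 0 0 0 0 0 0.4;0 0 0 0 0 0 -0.6;0 0 0 0 0 0 -0.6;0 0 0 0 0 0 -0.6;0 0 0 0 0 0 -0.6")

```text
time: 15.78
ee_pos: [0.5014, -0.4556, 0.1823]
tcp_rot: [180.0, 0.0, 83.5]
wrist_force: [0.1, 0.4, -1.0]
opening: 0.0349
grasp_force: 39.9
```

Request:
carry_out(targets="0 0 0 0 0 0 -0.6;0 0 0 0 0 0 -0.6;0 0 0 0 0 0 -0.6;0 0 0 0 0 0 -0.6;0 0 0 0 0 0 -0.6;0 0 -0.2 0 0 0 -0.6;0 0 -0.3 0 0 0 -0.6;0 0 0 0 0 0 -0.6")

```text
time: 16.45
ee_pos: [0.5018, -0.4559, 0.205]
tcp_rot: [179.8, 0.1, 83.5]
wrist_force: [0.6, -0.3, 0.8]
opening: 0.0353
grasp_force: 39.9
```

Request:
carry_out(targets="0 0 -0.8 0 0 0 -0.6;0 0 -0.9 0 0 0 -0.6;0 0 -0.9 0 0 0 -0.6;0.6 -0.13 0 0 0 0 -0.6;0.9 -0.17 0 0 0 0 -0.6;0.9 -0.17 0 0 0 0 -0.6;0.9 -0.17 0 0 0 0 -0.6;0.9 -0.17 0 0 0 0 -0.6")

```text
time: 17.12
ee_pos: [0.4876, -0.2835, 0.3063]
tcp_rot: [180.0, 0.0, 83.5]
wrist_force: [0.6, -0.1, -0.3]
opening: 0.0357
grasp_force: 40.2
```

Request:
carry_out(targets="0.9 -0.17 0 0 0 0 -0.6;0.9 -0.17 0 0 0 0 -0.6;0.9 -0.17 0 0 0 0 -0.6;0.9 -0.17 0 0 0 0 -0.6;0.9 -0.17 0 0 0 0 -0.6;0.9 -0.17 0 0 0 0 -0.6;0.9 -0.16 0 0 0 0 -0.6;0.9 -0.16 0 0 0 0 -0.6")

```text
time: 17.78
ee_pos: [0.4667, 0.0089, 0.3067]
tcp_rot: [179.9, -0.0, 83.5]
wrist_force: [1.5, 0.7, -0.1]
opening: 0.035
grasp_force: 40.2
```

Request:
carry_out(targets="0.9 -0.16 0 0 0 0 -0.6;0.9 -0.16 0 0 0 0 -0.6;0.9 -0.16 0 0 0 0 -0.6;0.25 0 0 0 0 0 -0.6;0 0 0 0 0 0 -0.6;0 0 0 0 0 0 -0.6;0 0 0 0 0 0 -0.6;0 0 0 0 0 0 -0.6")

```text
time: 18.45
ee_pos: [0.4617, 0.1256, 0.306]
tcp_rot: [180.0, 0.0, 83.4]
wrist_force: [0.7, 0.0, -0.7]
opening: 0.0347
grasp_force: 40.2
```

Request:
carry_out(targets="0 0 0.5 0 0 0 -0.6;0 0 0.6 0 0 0 -0.6;0 0 0.6 0 0 0 -0.6;0 0 0.5 0 0 0 -0.6;0 0 0.25 0 0 0 -0.6;0 0 0 0 0 0 -0.6;0 0 0 0 0 0 -0.6;0 0 0 0 0 0 -0.6")

```text
time: 19.12
ee_pos: [0.4621, 0.1265, 0.2093]
tcp_rot: [179.9, -0.0, 83.5]
wrist_force: [0.7, -0.4, -0.3]
opening: 0.0349
grasp_force: 40.2
```

Request:
carry_out(targets="0 0 0.07 0 0 0 -0.6;0 0 0.05 0 0 0 -0.6;0 0 0.03 0 0 0 -0.6;0 0 0.03 0 0 0 -0.6;0 0 0 0 0 0 -0.6;0 0 0 0 0 0 -0.6;0 0 0 0 0 0 -0.6;0 0 0 0 0 0 -0.6")

```text
time: 19.78
ee_pos: [0.4616, 0.1267, 0.2008]
tcp_rot: [180.0, -0.0, 83.5]
wrist_force: [-1.1, 0.3, 0.1]
opening: 0.0348
grasp_force: 40.2
```

Request:
carry_out(targets="0 0 0.03 0 0 0 -0.6;0 0 0.03 0 0 0 -0.6;0 0 0.02 0 0 0 -0.6;0 0 0 0 0 0 -0.6;0 0 0 0 0 0 -0.6;0 0 0 0 0 0 -0.6;0 0 0 0 0 0 -0.6;0 0 0 0 0 0 -0.6")

```text
time: 20.45
ee_pos: [0.4616, 0.1267, 0.1975]
tcp_rot: [180.0, -0.0, 83.5]
wrist_force: [-0.5, -0.1, -0.0]
opening: 0.0349
grasp_force: 40.2
```

Request:
carry_out(targets="0 0 0.03 0 0 0 -0.6;0 0 0 0 0 0 -0.6;0 0 0 0 0 0 -0.6;0 0 0 0 0 0 -0.6;0 0 0 0 0 0 -0.6;0 0 0 0 0 0 -0.6;0 0 0 0 0 0 -0.6;0 0 0 0 0 0 -0.6")

```text
time: 21.12
ee_pos: [0.4615, 0.1267, 0.1963]
tcp_rot: [-180.0, -0.0, 83.5]
wrist_force: [0.1, 0.4, -0.7]
opening: 0.0349
grasp_force: 40.3
```

Request:
carry_out(targets="0 0 0.03 0 0 0 -0.6;0 0 0 0 0 0 -0.6;0 0 0 0 0 0 -0.6;0 0 0.02 0 0 0 -0.6;0 0 0 0 0 0 -0.6;0 0 0 0 0 0 -0.6;0 0 0 0 0 0 -0.6;0 0 0 0 0 0 -0.6")

```text
time: 21.78
ee_pos: [0.4615, 0.1267, 0.1961]
tcp_rot: [179.9, -0.0, 83.5]
wrist_force: [-7.2, -2.3, 16.9]
opening: 0.0353
grasp_force: 41.9
```

Request:
carry_out(targets="0 0 -0.03 0 0 0 0.2;0 0 0 0 0 0 0.2;0 0 0 0 0 0 0.2;0 0 0 0 0 0 0.2;0 0 -0.5 0 0 0 0.2;0 0 -0.8 0 0 0 0.2;0 0 -0.9 0 0 0 0.2;0 0 -0.6 0 0 0 0.2")

```text
time: 22.45
ee_pos: [0.4616, 0.1267, 0.3102]
tcp_rot: [179.9, -0.0, 83.5]
wrist_force: [1.1, -0.3, 0.4]
opening: 0.0515
grasp_force: 0.0
```

Request:
carry_out(targets="-0.95 0 0 0 0 0 0.2;-0.95 0 0 0 0 0 0.2;-0.95 0 0 0 0 0 0.2;-0.95 0 0 0 0 0 0.2;-0.95 0 0 0 0 0 0.2;-0.53 0.75 0 0 0 0 0.2;-0.53 0.75 0 0 0 0 0.2;-0.53 0.75 0 0 0 0 0.2")

```text
time: 23.12
ee_pos: [0.5229, -0.1373, 0.3076]
tcp_rot: [179.9, 0.0, 83.5]
wrist_force: [0.3, 0.5, 0.5]
opening: 0.0514
grasp_force: 0.0
```

Request:
carry_out(targets="-0.53 0.75 0 0 0 0 0.2;-0.53 0.75 0 0 0 0 0.2;-0.54 0.76 0 0 0 0 0.2;-0.54 0.76 0 0 0 0 0.2;-0.54 0.76 0 0 0 0 0.2;0 0 0 0 0 0 0.2;0 0 0 0 0 0 0.2;0 0 0 0 0 0 0.2")

```text
time: 23.78
ee_pos: [0.6604, -0.2589, 0.3065]
tcp_rot: [-179.9, -0.0, 83.5]
wrist_force: [0.0, 0.7, 1.2]
opening: 0.0513
grasp_force: 0.0
```

```bash
python3 m.py bcd; python3 - <<'E'
from h import *
s=camera("side"); cv2.imwrite("pics/s4.png",cv2.resize(s[180:320,210:440,::-1],None,fx=3,fy=3)); print(monitor.get_obs()["ee_pos"])
E
```

```text
b [223.9 272.6] (224.1, 272.7, 7.4) err mm [-0.4 -0.4]
c [254.8 275.8] (253.9, 275.1, 10.1) err mm [1.6 2.1]
d [286.2 279.2] (285.3, 278.3, 12.4) err mm [2.  2.2]
[ 0.65986039 -0.25821885  0.30847146]
```

View pics/s4.png

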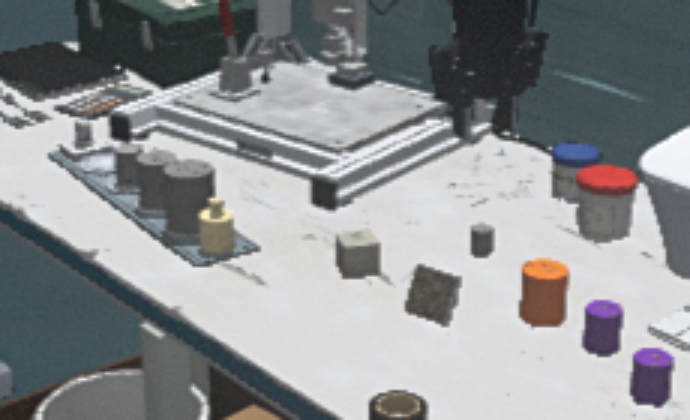

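The side crop shows d, c and b upright on their discs at about (187,200), (155,180) and (128,167). The gripper is over core_a (482,239), nothing near it. Descending.

Request:
carry_out(targets="0 0 0.6 0 0 0 0.2;0 0 0.7 0 0 0 0.2;0 0 0.7 0 0 0 0.2;0 0 0.5 0 0 0 0.2;0 0 0.2 0 0 0 0.2;0 0 0 0 0 0 0.2;0 0 0 0 0 0 0.2;0 0 0 0 0 0 0.2")

```text
time: 24.55
ee_pos: [0.6608, -0.2589, 0.2022]
tcp_rot: [179.8, 0.0, 83.5]
wrist_force: [-0.2, -0.7, -0.5]
opening: 0.0509
grasp_force: 0.0
```

Request:
carry_out(targets="0 0 0.3 0 0 0 0.2;0 0 0.2 0 0 0 0.2;0 0 0.1 0 0 0 0.2;0 0 0 0 0 0 0.2;0 0 0 0 0 0 0.2;0 0 0 0 0 0 -0.7;0 0 0 0 0 0 -0.8;0 0 0 0 0 0 -0.8")

```text
time: 25.22
ee_pos: [0.6607, -0.2591, 0.1761]
tcp_rot: [180.0, 0.0, 83.5]
wrist_force: [0.1, 0.6, -0.9]
opening: 0.0247
grasp_force: 39.2
```

Request:
carry_out(targets="0 0 0 0 0 0 -0.8;0 0 0 0 0 0 -0.8;0 0 0 0 0 0 -0.8;0 0 0 0 0 0 -0.8;0 0 0 0 0 0 -0.8;0 0 -0.2 0 0 0 -0.8;0 0 -0.3 0 0 0 -0.8;0 0 0 0 0 0 -0.8")

```text
time: 25.88
ee_pos: [0.661, -0.2592, 0.1985]
tcp_rot: [179.8, 0.0, 83.5]
wrist_force: [0.1, -0.5, 0.7]
opening: 0.0251
grasp_force: 39.3
```

Request:
carry_out(targets="0 0 -0.9 0 0 0 -0.8;0 0 -0.95 0 0 0 -0.8;0 0 -0.95 0 0 0 -0.8;0.4 -0.6 0 0 0 0 -0.8;0.55 -0.77 0 0 0 0 -0.8;0.55 -0.77 0 0 0 0 -0.8;0.55 -0.77 0 0 0 0 -0.8;0.55 -0.77 0 0 0 0 -0.8")

```text
time: 26.55
ee_pos: [0.5245, -0.1381, 0.3075]
tcp_rot: [180.0, 0.0, 83.5]
wrist_force: [0.3, 0.8, -0.6]
opening: 0.025
grasp_force: 39.5
```

Request:
carry_out(targets="0.55 -0.77 0 0 0 0 -0.8;0.55 -0.77 0 0 0 0 -0.8;0.55 -0.77 0 0 0 0 -0.8;0.9 -0.05 0 0 0 0 -0.8;0.9 0 0 0 0 0 -0.8;0.9 0 0 0 0 0 -0.8;0.9 0 0 0 0 0 -0.8;0.9 0 0 0 0 0 -0.8")

```text
time: 27.22
ee_pos: [0.4596, 0.1177, 0.3082]
tcp_rot: [179.9, -0.0, 83.5]
wrist_force: [1.2, -0.7, -0.5]
opening: 0.0246
grasp_force: 39.6
```

Request:
carry_out(targets="0.9 0 0 0 0 0 -0.8;0.9 0 0 0 0 0 -0.8;0.34 0 0 0 0 0 -0.8;0 0 0 0 0 0 -0.8;0 0 0 0 0 0 -0.8;0 0 0 0 0 0 -0.8;0 0 0 0 0 0 -0.8;0 0 0 0 0 0 -0.8")

```text
time: 27.88
ee_pos: [0.4696, 0.1999, 0.3077]
tcp_rot: [180.0, -0.0, 83.4]
wrist_force: [0.5, 0.1, 0.2]
opening: 0.0252
grasp_force: 39.6
```

Request:
carry_out(targets="0.02 0.02 0.5 0 0 0 -0.8;0 0 0.65 0 0 0 -0.8;0 0 0.65 0 0 0 -0.8;0 0 0.55 0 0 0 -0.8;0 0 0.3 0 0 0 -0.8;0 0 0 0 0 0 -0.8;0 0 0 0 0 0 -0.8;0 0 0 0 0 0 -0.8")

```text
time: 28.55
ee_pos: [0.471, 0.2017, 0.2031]
tcp_rot: [179.9, -0.1, 83.5]
wrist_force: [0.1, -1.3, 0.1]
opening: 0.0248
grasp_force: 39.6
```

Request:
carry_out(targets="0 0 0.07 0 0 0 -0.8;0 0 0.05 0 0 0 -0.8;0 0 0.04 0 0 0 -0.8;0 0 0.04 0 0 0 -0.8;0 0 0 0 0 0 -0.8;0 0 0 0 0 0 -0.8;0 0 0 0 0 0 -0.8;0 0 0 0 0 0 -0.8")

```text
time: 29.22
ee_pos: [0.4705, 0.2018, 0.1936]
tcp_rot: [180.0, -0.0, 83.5]
wrist_force: [0.4, 0.3, 0.2]
opening: 0.0249
grasp_force: 39.6
```

Request:
carry_out(targets="0 0 0.04 0 0 0 -0.8;0 0 0 0 0 0 -0.8;0 0 0.02 0 0 0 -0.8;0 0 0 0 0 0 -0.8;0 0 0 0 0 0 -0.8;0 0 0 0 0 0 -0.8;0 0 0 0 0 0 -0.8;0 0 0 0 0 0 -0.8")

```text
time: 29.88
ee_pos: [0.4705, 0.2018, 0.1911]
tcp_rot: [180.0, -0.0, 83.5]
wrist_force: [-0.0, -0.1, -0.0]
opening: 0.0251
grasp_force: 39.6
```

Request:
carry_out(targets="0 0 0.025 0 0 0 -0.8;0 0 0 0 0 0 -0.8;0 0 0 0 0 0 -0.8;0 0 0 0 0 0 -0.8;0 0 0 0 0 0 -0.8;0 0 0 0 0 0 -0.8;0 0 0 0 0 0 -0.8;0 0 0 0 0 0 -0.8")

```text
time: 30.55
ee_pos: [0.4704, 0.2017, 0.1901]
tcp_rot: [-180.0, -0.0, 83.5]
wrist_force: [0.7, -0.0, -0.9]
opening: 0.025
grasp_force: 39.6
```

Request:
carry_out(targets="0 0 0.025 0 0 0 -0.8;0 0 0 0 0 0 -0.8;0 0 0 0 0 0 -0.8;0 0 0 0 0 0 -0.8;0 0 0 0 0 0 -0.8;0 0 0 0 0 0 -0.8;0 0 0 0 0 0 -0.8;0 0 0 0 0 0 -0.8")

```text
time: 31.22
ee_pos: [0.4705, 0.2017, 0.1899]
tcp_rot: [180.0, -0.0, 83.5]
wrist_force: [-2.8, -1.3, 7.4]
opening: 0.025
grasp_force: 40.4
```

Core_a is in contact with the disc. Release, rise and move back clear of the view.

Request:
carry_out(targets="0 0 0 0 0 0 0;0 0 0 0 0 0 0;0 0 0 0 0 0 0;0 0 0 0 0 0 0;0 0 -0.5 0 0 0 0;0 0 -0.8 0 0 0 0;0 0 -0.9 0 0 0 0;0 0 -0.9 0 0 0 0")

```text
time: 31.88
ee_pos: [0.4701, 0.2016, 0.314]
tcp_rot: [-179.9, 0.0, 83.5]
wrist_force: [0.8, 0.4, 1.5]
opening: 0.0428
grasp_force: 0.0
```

Request:
carry_out(targets="-0.9 0 0 0 0 0 0;-0.9 0 0 0 0 0 0;-0.9 0 0 0 0 0 0;-0.9 0 0 0 0 0 0;-0.9 0 0 0 0 0 0;-0.9 0 0 0 0 0 0;-0.9 0 0 0 0 0 0;-0.9 0 0 0 0 0 0")

```text
time: 32.55
ee_pos: [0.4374, -0.086, 0.3132]
tcp_rot: [180.0, 0.0, 83.5]
wrist_force: [1.3, -0.6, 0.6]
opening: 0.0429
grasp_force: 0.0
```

Request:
carry_out(targets="-0.9 0 0 0 0 0 0;-0.9 0 0 0 0 0 0;-0.9 0 0 0 0 0 0;-0.9 0 0 0 0 0 0;-0.6 0 0 0 0 0 0;0 0 0 0 0 0 0;0 0 0 0 0 0 0;0 0 0 0 0 0 0")

```text
time: 33.22
ee_pos: [0.419, -0.2511, 0.3129]
tcp_rot: [-180.0, -0.0, 83.5]
wrist_force: [0.7, -0.3, 0.3]
opening: 0.0425
grasp_force: 0.0
```

```bash
python3 m.py abcd; python3 - <<'E'
from h import *
t=camera("top"); s=camera("side")
A=cv2.resize(t[240:310,150:340,::-1],(760,280),interpolation=cv2.INTER_CUBIC); B=cv2.resize(s[210:280,220:310,::-1],(386,300),interpolation=cv2.INTER_CUBIC)
c=np.zeros((580,760,3),np.uint8); c[:280]=A; c[280:,:386]=B
cv2.imwrite("pics/m5.png",c)
E
```

```text
a [193.5 269.4] (193.1, 269.1, 5.0) err mm [0.7 0.9]
b [223.9 272.6] (223.9, 272.7, 7.3) err mm [-0.3 -0.1]
c [254.8 275.8] (253.7, 275.5, 9.8) err mm [0.8 2.5]
d [286.2 279.2] (285.5, 278.4, 12.5) err mm [1.8 1.8]
```

View pics/m5.png

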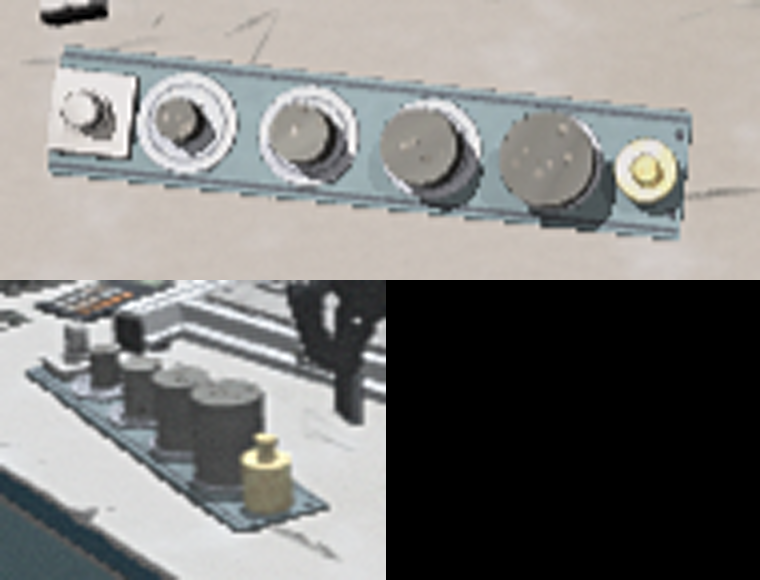

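All four cores stand upright and centred in order: a at (180,118), b (303,133), c (422,148), d (550,158). The pull head (95,112) and weight (646,172) are in place, and the gripper is clear. Handing in.

```bash
python3 -c "
from workcell import bot
print(bot.job_done())"
```

```text
the job is handed in; nothing more can be done
None
```

I set the four cores on the rail in order of size, largest beside the brass weight and smallest beside the pull head; by the camera each is upright and within about 3 mm of its disc's centre, the weight and pull head look undisturbed, and I handed the job in at about 33 s of the 106 s, though the hand-in returned no verdict.

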